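Stagger and hook three kit trays

ROBOT

A 6-joint arm with a two-finger parallel gripper is mounted at the origin on a cart in front of the work surface, level with it; the furniture and walls round the work are solid. World frame = base frame: x ahead of the robot, y to its left, z up, the work surface at z = 0. Lengths are in mm, angles in rad, forces in N, time in s.
With the tool pointing down it reaches from about 350 to 775 mm from the base axis. Payload 7.3 kg.
Tool frame: the origin (TCP) lies midway between the tips of the shut fingers; the grasp point (between the pads) lies 19 mm behind it; z points along the fingers, y is the line along which they close (so a half turn about z gives the same grasp; the last joint's range is limited). The gripper opens to 92 mm and grips with 3 to 60 N. Pads are 19 mm wide; open, the fingers measure 130 mm over their backs; the gripper's body (75 mm by 190 mm) begins 47 mm behind the grasp point.
Start: joints at [-1.433, 0.342, 1.524, -0, 1.275, -0.146], TCP at [147.026, -504.016, 193.041] pointing down, gripper open.
Joint ranges: [-2.53, 2.53], [-0.77, 2.02], [0.04, 2.7], [-1, 4.14], [0.28, 2.66], [-3.11, 3.11]. Speed limits (rad/s): [2.57, 2.57, 3.14, 3.14, 3.14, 3.14].

INTERFACE

Orientations are given as [roll, pitch, yaw] about the fixed x, y, z axes, in that order (R = Rz(yaw) Ry(pitch) Rx(roll)).
In Python, from plant import get_obs, capture, camera_model, close_job, search_frame, regions_of, pinpoint gives the robot as it stands. The module is installed in compiled form; this text tells all that it offers.
- The arm moves only by the shell command python3 -m pendant 'ROWS'. ROWS is JSON, one flat list of numbers, 7 for each row, row after row: the shift along the tool's x, y, z in units of 30 mm (1.0 is 30 mm), then the turn, a rotation vector about the tool's x, y, z in units of 4 degrees (1.0 is 4 degrees), then the closure, from -1 (fully open) to 1 (shut), so that 0 is half open. In form: [dx, dy, dz, wx, wy, wz, gripper, dx, dy, dz, wx, wy, wz, gripper, ...]. A call has 1 to 12 rows; each row shifts and turns the commanded pose from where the row before left it, along the tool's axes as they then stand; what a row does not reach is not made up. A row lasts 1/10 s, in which the tool goes at most 50 mm and 8.59 degrees, less where a joint would pass 70% of its speed; a pose out of reach is approached as far as the arm can. A call with a number of a shift or a turn outside -1 to 1 is refused whole. A call with a gripper value outside its range is refused whole. The fingers move at their own pace and stop on an object; the grip force is fixed at half the most. Time passes only in rows, so rows that do not move let the fingers close. It gives the time, the measured TCP pose, the force, the opening and the grip force at its end, in the units of the state.
- get_obs(): the state, without advancing time (a new reading comes with each control period).
- capture(name): name is "scene" or "top" or "wrist"; returns the picture (480x640x3 uint8, red, green, blue); there is no depth.
- camera_model(name): a dict with "fov_y" (degrees; the focal length in pixels is half the picture's height over the tangent of half this angle, whatever the lens; pixels are square), "cx", "cy" (the principal point, pixels), "pose" (4x4, takes a point from camera to world coordinates). Camera axes: x right, y up, looking along -z (the intrinsics and any distortion apply to the point x, -y, -z); pixel columns grow to the right and rows downward; lengths in mm; the calibration is good to about 2 mm. A picture is of the moment at which its call begins: read the wrist's pose just before it. camera_model takes no time and is no camera call; for the wrist camera it gives the pose at the moment of the call.
- close_job(): hands the job in; it is judged then, once.
Trained networks look in the newest picture that a camera, given by its name, has taken for a name from the list of things; names that differ only in an ending like _2 or _b are one class to them, and where a whole thing is asked for, a point or a joint stands for the part that bears it (a point fixed in the world has none). Each returns a list of dicts, best first, with "score" (0 to 1); they miss things now and then, are a little off and sometimes report something else, mostly with a low value. They report only what shows in the picture. A call takes as long as a camera call. They do not tell look-alikes from the thing itself.
- search_frame(camera, thing): "location" ([column, row] in pixels, amid what is visible of it).
- regions_of(camera, thing): "pixels" (480x640 bool, what is visible of it) and "location" ([column, row] in pixels, amid what is visible of it).
- pinpoint(camera, thing): "location" ([column, row] in pixels: a listed point, or the origin of a listed thing).
The state is a dict: "time": time; "joint_positions": joint angles; "dq": joint speeds; "tau": joint torques, N m; "tool_pos": TCP position; "tcp_rot": TCP orientation; "contact_force": force on the tool from outside, world axes, zero at the start; "moment": the same for the moment, N m; "grip_width": finger opening in mm; "finger_force": force on a finger pad.
Only numpy, scipy, OpenCV 4.12 (cv2) and the standard library are available. Lean on these libraries where they do the work, as an engineer would, in place of code of your own. Each camera call takes 0.05 s, during which the arm holds its last target. There are 200 camera calls.

TASK

Stack the two loose kit trays on the tray that is fixed to the black mat: first the one with the cross partition, then the undivided one on top of it. Each goes end for end to the tray below, stepped back from its bracket with its tongue hooked under the bracket's lip and its feet down inside, so that it lies level and fully home. Keep the memory stick in its tray and do not disturb the other things on the table.

Things in the scene. Friction and masses are not known exactly. Their poses are not given: they have to be found in the camera images.
- base_tray: Fixed bottom tray, fastened on a black 170 x 90 x 4 mm mat. Same form as the loose trays, but its origin is the centre of the mat's underside, so all heights are 4 mm more (rim z = 40, gap under its lip z = 40 to 47). x lengthwise, bracket at -x, tongue at +x. A tray seated on it has its origin at x = 22.5, y = 0, z = 32 mm in this frame, its x axis reversed.
- divided_tray: Middle tray, grey, 0.13 to 0.22 kg, low cross partition at x = 12 mm. Open box 120 (x) x 56 mm, walls 3 mm, underside z = 8, rim z = 36 mm. Origin: centre of the underside of its feet, z up. Four feet 8 mm high, 9 mm across, at x = +-28, y = +-17.5. Bracket at -x end, tongue at +x end. A tray seated on it has its origin at x = 22.5, y = 0, z = 28 mm in this frame, its x axis reversed.
- plain_tray: Top tray: no partition, empty, 0.12 to 0.21 kg, otherwise the same form, sizes and frame as the divided tray. Seated, a tray's underside lies on the rim below and its feet hang inside the lower tray (play about 2 mm lengthwise to the far end wall, 3 mm sideways).
- divided_tray_tongue (a point): Tip of the divided tray's tongue, at (75.5, 0, 10) mm in its frame. The tongue is flat, 30 mm wide, 4 mm thick (z = 8 to 12), x = 60 to 75.5 mm. Seated, the tip is about 2 mm short of the lower post, at x = -53 in the lower frame. Feet riding on a wall keep the tongue too high for the gap: put it in with the other end raised some 6 to 12 degrees, push to the post, ease back 2 mm, lower.
- plain_tray_tongue (a point): The same point on the plain tray's tongue, at (75.5, 0, 10) mm in its frame; same tongue.
- base_tray_lip (a point): Middle of the lower inner edge of the base tray's lip, at (-45, 0, 47) mm in its frame. Bracket, 40 mm wide: a post on the rim from x = -60 to -55 mm, and on its top a lip 4 mm thick that reaches inwards to x = -45 mm, 7 mm above the rim.
- divided_tray_lip (a point): Middle of the lower inner edge of the divided tray's lip, at (-45, 0, 43) mm in its frame; same bracket.
- memory_stick: Small red memory stick with a metal plug, 18 x 53 x 8 mm, loose in the divided tray; it stays there. Origin: centre of its underside.
- lens_cap: Bystander: black lens cap, 66 mm across, 9 mm high, lying on the table. Origin: centre of its underside.
- masking_tape: Bystander: roll of masking tape, 73 mm across, 24 mm high, lying flat. Origin: centre of its underside.
- bronze_mirror: Bystander: dark bronze mirror, a disc 116 mm across, lying flat. Origin: centre of its underside.
There are look-alikes about, which are no part of the job. Leave any orange look-alike of the plain_tray alone.

How it is judged (in metres and radians):
On the way, in this order (a step that is already met when the one before it is completed fails the run):
1. the divided tray lies level on the base tray, end for end, its tongue under the lip (x of divided_tray_tongue in the frame of base_tray between -0.0565 and -0.0495 m and y of divided_tray_tongue in the frame of base_tray between -0.01 and 0.01 m and z of divided_tray_tongue in the frame of base_tray between 0.0395 and 0.0445 m and x of divided_tray in the frame of base_tray between 0.0185 and 0.0265 m and y of divided_tray in the frame of base_tray between -0.005 and 0.005 m and z of divided_tray in the frame of base_tray between 0.03 and 0.034 m and angle between the x axis of divided_tray and the x axis of base_tray, either way round below 0.12 rad and angle between divided_tray's own z axis and vertical below 0.035 rad), for 0.2 s.
2. the plain tray lies level on the divided tray, end for end, its tongue under the lip (x of plain_tray_tongue in the frame of divided_tray between -0.0565 and -0.0495 m and y of plain_tray_tongue in the frame of divided_tray between -0.01 and 0.01 m and z of plain_tray_tongue in the frame of divided_tray between 0.0355 and 0.0405 m and x of plain_tray in the frame of divided_tray between 0.0185 and 0.0265 m and y of plain_tray in the frame of divided_tray between -0.005 and 0.005 m and z of plain_tray in the frame of divided_tray between 0.026 and 0.03 m and angle between the x axis of plain_tray and the x axis of divided_tray, either way round below 0.12 rad and angle between plain_tray's own z axis and vertical below 0.035 rad), for 0.2 s.
At the end, for the whole second after the job is handed in: Each loose tray seated end for end on the one below, divided one in the middle: within 4 mm lengthwise, 5 mm sideways, 2 mm in height, tongue tip within 3.5 mm lengthwise, 10 mm sideways, parallel within 0.12 rad, level within 0.035 rad; memory stick in its tray; trays released, at rest (all of step 1 and all of step 2 and x of memory_stick in the frame of divided_tray between -0.06 and 0.06 m and y of memory_stick in the frame of divided_tray between -0.03 and 0.03 m and z of memory_stick in the frame of divided_tray between 0 and 0.035 m and linear speed of each of divided_tray, plain_tray below 0.02 m/s and contact force between each of divided_tray, plain_tray and the fingers below 0.1 N); the robot touches nothing.
It fails at once if the memory stick left its tray (not (x of memory_stick in the frame of divided_tray between -0.06 and 0.06 m and y of memory_stick in the frame of divided_tray between -0.03 and 0.03 m and z of memory_stick in the frame of divided_tray between 0 and 0.035 m)).
It fails at once if a bystander (lens cap) was moved by more than 25 mm (distance of lens_cap from where it was at the start of the episode above 0.025 m).
It fails at once if a bystander (masking tape) was moved by more than 25 mm (distance of masking_tape from where it was at the start of the episode above 0.025 m).
It fails at once if a bystander (bronze mirror) was moved by more than 25 mm (distance of bronze_mirror from where it was at the start of the episode above 0.025 m).
It also fails if it takes over 54 s, if anything falls off the work surface, if the arm or the gripper's body presses on something with over 40 N, if the wrist force passes 120 N, or if a joint passes its speed limit or range.

## Working session

There is one attempt and no reset: what is moved stays moved. The work goes in short steps, Python scripts to look and compute and a shell command to move; the robot and the scene stay as the last step left them, time stands still between calls to the robot, and variables do not carry over. Pictures are saved under pics/ and viewed, at most 10 in all, crops included, and the job is handed in when it is done.

```bash
mkdir -p pics; ls
cat > h.py <<'E'
import numpy as np, cv2
from plant import *
def cam(n):
    m=camera_model(n); return m, 240/np.tan(np.radians(m["fov_y"])/2)
def ray(n,px,z):
    m,f=cam(n); P=np.array(m["pose"])
    d=P[:3,:3]@np.array([(px[0]-m["cx"])/f,-(px[1]-m["cy"])/f,-1]); o=P[:3,3]
    return (o+d*(z-o[2])/d[2])
def proj(n,X):
    m,f=cam(n); P=np.array(m["pose"]); c=P[:3,:3].T@(np.array(X)-P[:3,3])
    return np.array([m["cx"]-f*c[0]/c[2], m["cy"]+f*c[1]/c[2]])
E
python3 - <<'E'
from h import *
for c in ["scene","top"]:
    im=capture(c); cv2.imwrite(f"pics/{c}0.png",im[...,::-1])
    m=camera_model(c); print(c,m.keys(),np.round(m["pose"],2).tolist(),m["fov_y"],m["cx"],m["cy"], [ (k,m[k]) for k in m if k not in("pose","fov_y","cx","cy")])
    for t in ["base_tray","divided_tray","plain_tray","divided_tray_tongue","plain_tray_tongue","base_tray_lip","divided_tray_lip","memory_stick","lens_cap","masking_tape","bronze_mirror"]:
        print(t,[(round(r["score"],2),np.round(r["location"]).tolist()) for r in pinpoint(c,t)[:4]])
print(get_obs()["time"])
E
```

```text
pics
scene dict_keys(['fov_y', 'cx', 'cy', 'pose']) [[-0.89, 0.24, -0.38, 123.46], [-0.45, -0.44, 0.78, 862.03], [0.02, 0.86, 0.5, 610.72], [0.0, 0.0, 0.0, 1.0]] 51.249768504067674 317.71777960488123 228.66454886153676 []
base_tray [(0.39, [245.0, 303.0])]
divided_tray [(0.74, [274.0, 330.0]), (0.74, [281.0, 332.0])]
plain_tray [(0.62, [395.0, 214.0])]
divided_tray_tongue [(0.97, [245.0, 306.0])]
plain_tray_tongue [(0.88, [372.0, 172.0]), (0.74, [377.0, 200.0])]
base_tray_lip [(0.59, [330.0, 244.0])]
divided_tray_lip [(0.57, [292.0, 324.0])]
memory_stick [(0.53, [280.0, 329.0])]
lens_cap [(0.86, [233.0, 385.0])]
masking_tape [(0.74, [203.0, 282.0]), (0.34, [275.0, 329.0])]
bronze_mirror [(0.62, [311.0, 204.0])]
top dict_keys(['fov_y', 'cx', 'cy', 'pose']) [[-0.02, 1.0, -0.08, 457.6], [-1.0, -0.02, 0.01, 32.05], [0.0, 0.08, 1.0, 1422.41], [0.0, 0.0, 0.0, 1.0]] 49.41334301852688 318.34536150235715 233.78956011331675 []
base_tray [(0.91, [322.0, 245.0]), (0.58, [178.0, 268.0])]
divided_tray [(0.82, [226.0, 266.0])]
plain_tray [(0.96, [464.0, 221.0]), (0.77, [415.0, 278.0])]
divided_tray_tongue [(0.76, [236.0, 240.0])]
plain_tray_tongue [(0.76, [497.0, 228.0]), (0.74, [434.0, 255.0])]
base_tray_lip [(0.72, [312.0, 258.0])]
divided_tray_lip [(0.9, [218.0, 284.0])]
memory_stick [(0.61, [222.0, 277.0])]
lens_cap [(0.74, [175.0, 268.0])]
masking_tape [(0.83, [242.0, 194.0])]
bronze_mirror [(0.69, [392.0, 202.0])]
1.2
```

View pics/top0.png

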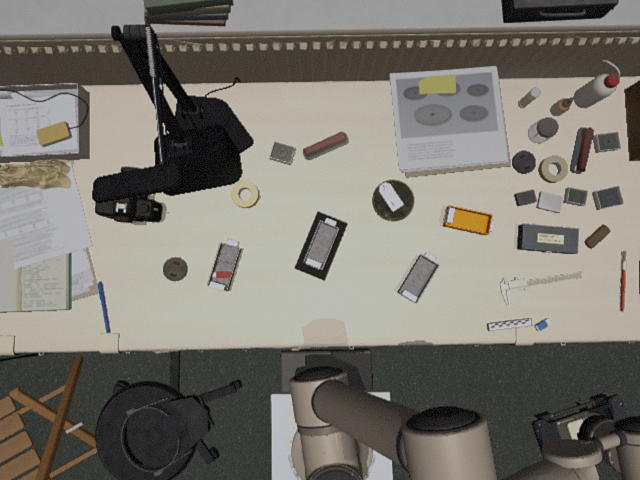

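View pics/scene0.png

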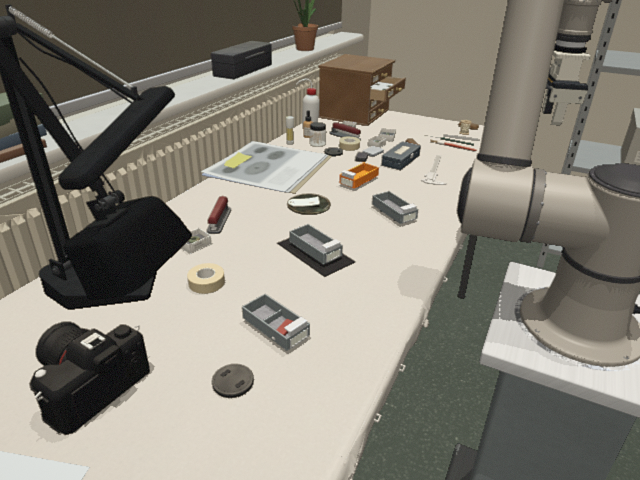

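```bash
cat >> h.py <<'E'
def rect(n,thing,z,near=None):
    out=[]
    for r in regions_of(n,thing):
        p=np.argwhere(r["pixels"])[:,::-1].astype(np.float32)
        if len(p)<20: continue
        w=np.array([ray(n,q,z)[:2] for q in p],np.float32)
        (c,s,a)=cv2.minAreaRect(w); b=cv2.boxPoints((c,s,a))
        e=max((b[1]-b[0],b[2]-b[1]),key=np.linalg.norm)
        out.append((round(r["score"],2),np.round(c,1).tolist(),np.round(s,1).tolist(),round(float(np.degrees(np.arctan2(e[1],e[0])))%180,1)))
    return out
E
python3 - <<'E'
from h import *
capture("top")
for t in ["base_tray","divided_tray","plain_tray"]:
    print(t,rect("top",t,36 if t!="base_tray" else 30))
for t,z in [("base_tray_lip",47),("divided_tray_lip",43),("divided_tray_tongue",10),("plain_tray_tongue",10),("base_tray",0),("divided_tray",0),("plain_tray",0)]:
    for c in ["top"]:
        print(t,[(round(r["score"],2),np.round(ray(c,r["location"],z)[:2]).tolist()) for r in pinpoint(c,t)[:3]])
capture("scene")
for t,z in [("base_tray_lip",47),("divided_tray_lip",43),("divided_tray_tongue",10),("plain_tray_tongue",10),("base_tray",0),("divided_tray",0),("plain_tray",0)]:
        print(t,[(round(r["score"],2),np.round(ray("scene",r["location"],z)[:2]).tolist()) for r in pinpoint("scene",t)[:3]])
im=cv2.imread("pics/top0.png"); cv2.imwrite("pics/c0.png",cv2.resize(im[180:320,150:450],(800,373),interpolation=cv2.INTER_CUBIC))
m=camera_model("wrist");print(m["fov_y"],m["cx"],m["cy"],np.round(m["pose"],3).tolist());o=get_obs();print(o["tool_pos"],o["tcp_rot"],o["time"])
E
```

```text
base_tray [(0.57, [540.0, 18.4], [87.6, 165.7], 157.1)]
divided_tray [(0.8, [494.6, 274.2], [61.1, 133.8], 163.2)]
plain_tray [(0.93, [450.8, -241.7], [57.8, 131.4], 146.3), (0.84, [599.9, -378.8], [131.9, 58.1], 76.9)]
base_tray_lip [(0.81, [503.0, 40.0])]
divided_tray_lip [(0.74, [448.0, 296.0]), (0.66, [475.0, 408.0])]
divided_tray_tongue [(0.83, [561.0, 248.0])]
plain_tray_tongue [(0.91, [591.0, -461.0]), (0.69, [506.0, -279.0])]
base_tray [(0.57, [537.0, 18.0])]
divided_tray [(0.72, [488.0, 280.0])]
plain_tray [(0.92, [452.0, -243.0]), (0.64, [602.0, -375.0])]
base_tray_lip []
divided_tray_lip [(0.76, [449.0, 293.0]), (0.69, [460.0, 317.0])]
divided_tray_tongue [(0.75, [566.0, 258.0])]
plain_tray_tongue [(0.55, [514.0, -275.0])]
base_tray [(0.9, [541.0, 24.0]), (0.57, [668.0, -183.0])]
divided_tray [(0.95, [490.0, 278.0])]
plain_tray [(0.64, [444.0, -239.0]), (0.55, [604.0, -381.0])]
65.48425440058078 316.2074609730367 243.4988539934639 [[0.281, 0.93, 0.237, 209.844], [-0.96, 0.272, 0.069, -486.813], [-0.0, -0.247, 0.969, 384.424], [0.0, 0.0, 0.0, 1.0]]
[ 147.01405329 -504.02662052  193.04029705] [3.14149803e+00 2.78252151e-05 2.83811545e-01] 2.15
```

View pics/c0.png

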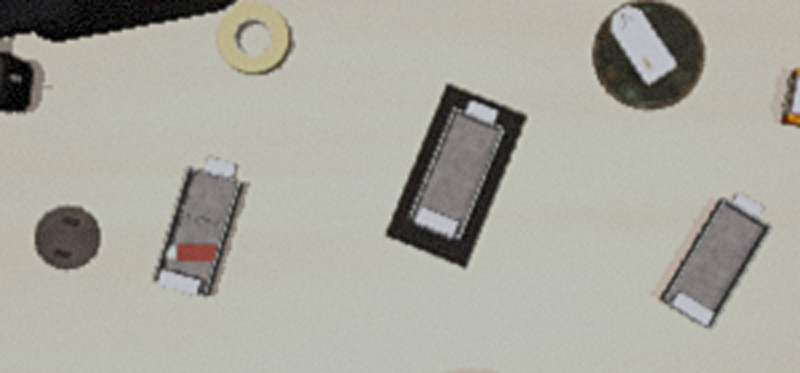

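```bash
cat >> h.py <<'E'
from scipy.spatial.transform import Rotation as Ro
from scipy.linalg import logm, expm
def T(p,rpy):
    M=np.eye(4); M[:3,:3]=Ro.from_euler("xyz",rpy).as_matrix(); M[:3,3]=p; return M
def cur():
    o=get_obs(); return T(o["tool_pos"],o["tcp_rot"])
def step(A,B,n):
    S=expm(np.real(logm(np.linalg.inv(A)@B))/n)
    return np.round(np.r_[S[:3,3]/30, np.degrees(Ro.from_matrix(S[:3,:3]).as_rotvec())/4],3).tolist()
def down(x,y,z,yawdeg): return T([x,y,z],[np.pi,0,np.radians(yawdeg)])
E
python3 - <<'E'
from h import *
A=cur(); B=down(430,-150,170,16.26); C=down(487,276,110,-16.8)
print(step(A,B,16)); print(step(B,C,16))
E
```

```text
[0.772, -0.543, 0.048, 0.0, 0.0, 0.0]
[0.132, -0.898, 0.125, 0.0, -0.0, 0.517]
```

```bash
python3 -m pendant '[0.77,-0.54,0.05,0,0,0,-1, 0.77,-0.54,0.05,0,0,0,-1, 0.77,-0.54,0.05,0,0,0,-1, 0.77,-0.54,0.05,0,0,0,-1, 0.77,-0.54,0.05,0,0,0,-1, 0.77,-0.54,0.05,0,0,0,-1, 0.77,-0.54,0.05,0,0,0,-1, 0.77,-0.54,0.05,0,0,0,-1, 0.77,-0.54,0.05,0,0,0,-1, 0.77,-0.54,0.05,0,0,0,-1, 0.77,-0.54,0.05,0,0,0,-1, 0.77,-0.54,0.05,0,0,0,-1]' && python3 -m pendant '[0.77,-0.54,0.05,0,0,0,-1, 0.77,-0.54,0.05,0,0,0,-1, 0.77,-0.54,0.05,0,0,0,-1, 0.77,-0.54,0.05,0,0,0,-1, 0.13,-0.9,0.12,0,0,0.52,-1, 0.13,-0.9,0.12,0,0,0.52,-1, 0.13,-0.9,0.12,0,0,0.52,-1, 0.13,-0.9,0.12,0,0,0.52,-1, 0.13,-0.9,0.12,0,0,0.52,-1, 0.13,-0.9,0.12,0,0,0.52,-1, 0.13,-0.9,0.12,0,0,0.52,-1, 0.13,-0.9,0.12,0,0,0.52,-1]' && python3 -m pendant '[0.13,-0.9,0.12,0,0,0.52,-1, 0.13,-0.9,0.12,0,0,0.52,-1, 0.13,-0.9,0.12,0,0,0.52,-1, 0.13,-0.9,0.12,0,0,0.52,-1, 0.13,-0.9,0.12,0,0,0.52,-1, 0.13,-0.9,0.12,0,0,0.52,-1, 0.13,-0.9,0.12,0,0,0.52,-1, 0.13,-0.9,0.12,0,0,0.52,-1,0,0,0,0,0,0,-1]'
python3 - <<'E'
from h import *
im=capture("wrist"); cv2.imwrite("pics/w1.png",im[...,::-1])
for t,z in [("divided_tray_lip",43),("divided_tray_tongue",10),("divided_tray",0)]:
    print(t,[(round(r["score"],2),np.round(r["location"]),np.round(ray("wrist",r["location"],z)[:2],1).tolist()) for r in pinpoint("wrist",t)[:3]])
print(rect("wrist","divided_tray",36)); o=get_obs(); print(o["tool_pos"],o["tcp_rot"],o["joint_positions"],o["time"])
E
```

```text
time: 3.35
tool_pos: [359.4, -238.9, 175.1]
tcp_rot: [3.141, -0.0, 0.284]
contact_force: [0.2, 0.0, -1.3]
grip_width: 91.8
finger_force: 0.0
time: 4.55
tool_pos: [426.3, 66.9, 140.2]
tcp_rot: [3.141, -0.0, -0.008]
contact_force: [0.1, -0.5, 0.7]
grip_width: 91.7
finger_force: 0.0
time: 5.45
tool_pos: [486.5, 277.4, 110.7]
tcp_rot: [-3.141, -0.0, -0.296]
contact_force: [-0.0, 0.8, -1.3]
grip_width: 91.4
finger_force: 0.0
divided_tray_lip [(0.66, array([312., 294.]), [448.3, 288.0]), (0.37, array([310., 254.]), [478.7, 279.9])]
divided_tray_tongue [(0.92, array([314., 129.]), [561.9, 251.6])]
divided_tray [(0.91, array([311., 227.]), [489.0, 275.9])]Traceback (most recent call last):
  File "<stdin>", line 5, in <module>
  File "h.py", line 17, in rect
    w=np.array([ray(n,q,z)[:2] for q in p],np.float32)
                ~~~^^^^^^^
  File "h.py", line 6, in ray
    m,f=cam(n); P=np.array(m["pose"])
        ~~~^^^
  File "h.py", line 4, in cam
    m=camera_model(n); return m, 240/np.tan(np.radians(m["fov_y"])/2)
ValueError: time passes only in moves, steps and waits
```

View pics/w1.png

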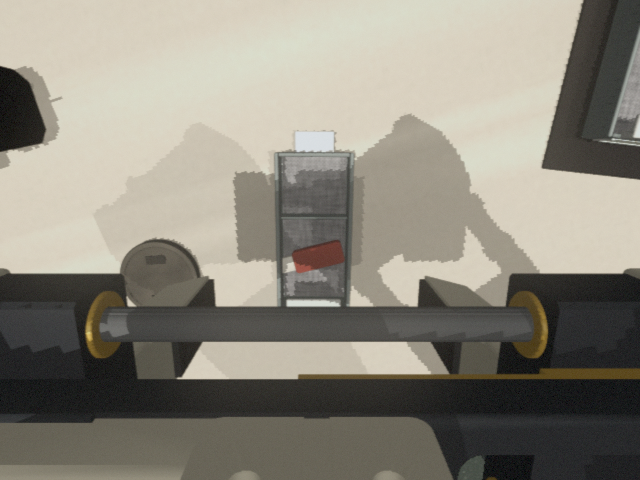

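```bash
python3 -m pendant '[0.13,0.04,0,0,0,0.15,-1, 0,0,0.86,0,0,0,-1, 0,0,0.86,0,0,0,-1, 0,0,0.86,0,0,0,-1, 0,0,0.84,0,0,0,-1, 0,0,0,0,0,0,-1, 0,0,0,0,0,0,1, 0,0,0,0,0,0,1, 0,0,0,0,0,0,1, 0,0,0,0,0,0,1, 0,0,0,0,0,0,1, 0,0,0,0,0,0,1]'
python3 - <<'E'
from h import *
C=down(490,274,8,-17.5)
print(step(C,down(490,274,98,-17.5),5),step(down(500,200,100,-17.5),down(560,14,130,157),44))
E
```

```text
time: 6.9
tool_pos: [489.4, 272.7, 9.1]
tcp_rot: [-3.141, -0.0, -0.307]
contact_force: [0.0, -0.2, -1.2]
grip_width: 48.1
finger_force: 0.0
[-0.0, 0.0, -0.6, -0.0, -0.0, 0.0] [-0.173, 0.145, -0.023, -0.0, 0.0, -0.991]
```

```bash
python3 -m pendant '[0,0,0,0,0,0,1, 0,0,0,0,0,0,1]'
python3 - <<'E'
from h import *
im=capture("wrist"); im2=capture("scene")
cv2.imwrite("pics/w2.png",np.hstack([cv2.resize(im,(400,300)),cv2.resize(im2[230:430,180:380],(400,400))[:300]])[...,::-1])
E
```

```text
time: 7.1
tool_pos: [489.2, 272.7, 8.8]
tcp_rot: [3.141, 0.0, -0.308]
contact_force: [-0.2, -0.6, 0.0]
grip_width: 32.4
finger_force: 0.0
```

View pics/w2.png

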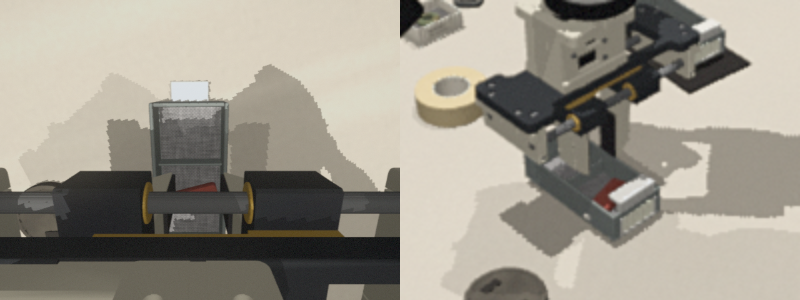

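Run:
```python
from h import *
im=capture("wrist").copy(); M=cur(); m=camera_model("wrist")
w=get_obs()["grip_width"]; print(w)
for y in (-w/2,w/2):
    for z,c in ((0,(255,0,0)),(-19,(0,255,0)),(-28,(0,0,255))):
        p=proj("wrist",(M@[9.5,y,z,1])[:3]); cv2.circle(im,tuple(int(v) for v in p),3,c,-1)
s=capture("scene").copy()
for y in (-w/2,w/2):
    for z,c in ((0,(255,0,0)),(-19,(0,255,0)),(-28,(0,0,255))):
        p=proj("scene",(M@[0,y,z,1])[:3]); cv2.circle(s,tuple(int(v) for v in p),1,c,-1)
cv2.imwrite("pics/w3.png",np.hstack([im[100:400,200:420],cv2.resize(s[270:360,220:340],(400,300),interpolation=cv2.INTER_NEAREST)])[...,::-1])
r=pinpoint("scene","divided_tray_tongue"); print([(x["score"],ray("scene",x["location"],10)) for x in r])
```

```text
20.088883997366896
[(0.88, array([570.90080304, 257.25257642,  10.        ]))]
```

View pics/w3.png

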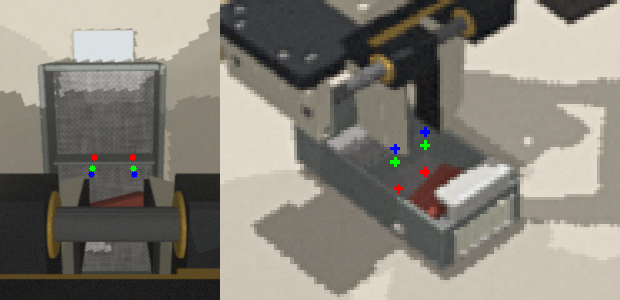

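```bash
python3 -m pendant '[0,0,-0.2,0,0,0,-1, 0,0,0,0,0,0,-1, 0,0,0,0,0,0,-1, 0,0,0,0,0,0,-1, 0,0,0,0,0,0,-1, 0,0,0,0,0,0,-1, 0,0,0,0,0,0,-1, 0,0,0,0,0,0,-1, 0,0,0,0,0,0,-1, 0,0,0,0,0,0,-1]'
python3 - <<'E'
from h import *
im=capture("wrist").copy(); M=cur()
w=get_obs()["grip_width"]; print(w)
L=[]
for t,z in [("divided_tray_lip",43),("divided_tray_tongue",10),("divided_tray",0)]:
    L.append((t,[(round(r["score"],2),r["location"]) for r in pinpoint("wrist",t)[:2]],z))
# evaluate after
m,f=cam("wrist")
for t,l,z in L:
    print(t,[(s,np.round(ray("wrist",q,z)[:2],1)) for s,q in l])
for y in (-w/2,w/2):
    for z,c in ((0,(255,0,0)),(-19,(0,255,0)),(-28,(0,0,255))):
        p=proj("wrist",(M@[9.5,y,z,1])[:3]); cv2.circle(im,tuple(int(v) for v in p),3,c,-1)
s=capture("scene").copy()
for y in (-w/2,w/2):
    for z,c in ((0,(255,0,0)),(-19,(0,255,0)),(-28,(0,0,255))):
        p=proj("scene",(M@[0,y,z,1])[:3]); cv2.circle(s,tuple(int(v) for v in p),1,c,-1)
cv2.imwrite("pics/w4.png",np.hstack([im[100:400,140:500],cv2.resize(s[260:350,220:340],(400,300),interpolation=cv2.INTER_NEAREST)])[...,::-1])
E
```

```text
time: 8.35
tool_pos: [489.3, 272.6, 14.8]
tcp_rot: [3.141, -0.0, -0.308]
contact_force: [1.3, -0.6, -0.1]
grip_width: 87.8
finger_force: 0.0
89.7901725854073
divided_tray_lip [(0.56, array([447.9, 290.8]))]
divided_tray_tongue [(0.62, array([562.1, 256.3]))]
divided_tray [(0.89, array([490.3, 280.3]))]
```

View pics/w4.png

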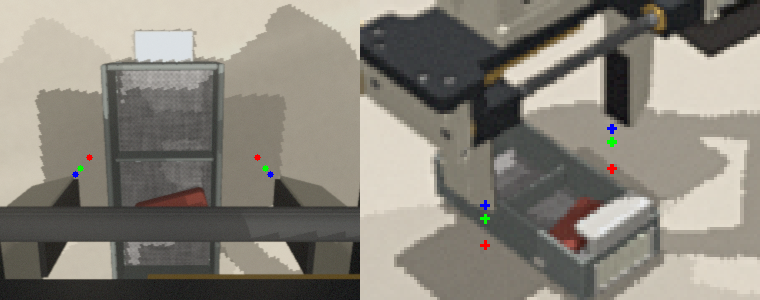

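```bash
python3 -m pendant '[0,-0.13,0,0,0,0,-1, 0,0,0.5,0,0,0,-1, 0,0,0.4,0,0,0,-1, 0,0,0.2,0,0,0,-1, 0,0,0,0,0,0,-1]'
```

```text
time: 9.1
tool_pos: [489.7, 276.1, -19.4]
tcp_rot: [3.14, 0.002, -0.308]
contact_force: [-0.5, -0.9, -0.5]
grip_width: 92.1
finger_force: 0.0
```

```bash
python3 -m pendant '[0,0,0,0,0,0,1, 0,0,0,0,0,0,1, 0,0,0,0,0,0,1, 0,0,0,0,0,0,1, 0,0,0,0,0,0,1, 0,0,0,0,0,0,1, 0,0,0,0,0,0,1]'
```

```text
time: 9.8
tool_pos: [490.7, 276.5, -17.9]
tcp_rot: [-3.141, -0.001, -0.308]
contact_force: [1.0, 0.6, 2.3]
grip_width: 55.8
finger_force: 30.0
```

```bash
python3 - <<'E'
from h import *
A=down(490.4,276.4,75,-17.65);B=down(577,3,75,157.1)
print(step(A,B,44))
E
python3 -m pendant '[0,0,-0.4,0,0,0,1, 0,0,-0.7,0,0,0,1, 0,0,-0.8,0,0,0,1, 0,0,-0.8,0,0,0,1, 0,0,-0.4,0,0,0,1, 0,0,0,0,0,0,1]'
```

```text
[-0.255, 0.212, 0.0, -0.0, 0.0, -0.993]
time: 10.4
tool_pos: [491.4, 276.8, 76.7]
tcp_rot: [-3.139, -0.003, -0.307]
contact_force: [0.7, 0.7, -1.6]
grip_width: 55.9
finger_force: 30.0
```

```bash
python3 -m pendant '[-0.26,0.21,0,0,0,-0.99,1,-0.26,0.21,0,0,0,-0.99,1,-0.26,0.21,0,0,0,-0.99,1,-0.26,0.21,0,0,0,-0.99,1,-0.26,0.21,0,0,0,-0.99,1,-0.26,0.21,0,0,0,-0.99,1,-0.26,0.21,0,0,0,-0.99,1,-0.26,0.21,0,0,0,-0.99,1,-0.26,0.21,0,0,0,-0.99,1,-0.26,0.21,0,0,0,-0.99,1,-0.26,0.21,0,0,0,-0.99,1,-0.26,0.21,0,0,0,-0.99,1]' && python3 -m pendant '[-0.26,0.21,0,0,0,-0.99,1,-0.26,0.21,0,0,0,-0.99,1,-0.26,0.21,0,0,0,-0.99,1,-0.26,0.21,0,0,0,-0.99,1,-0.26,0.21,0,0,0,-0.99,1,-0.26,0.21,0,0,0,-0.99,1,-0.26,0.21,0,0,0,-0.99,1,-0.26,0.21,0,0,0,-0.99,1,-0.26,0.21,0,0,0,-0.99,1,-0.26,0.21,0,0,0,-0.99,1,-0.26,0.21,0,0,0,-0.99,1,-0.26,0.21,0,0,0,-0.99,1]' && python3 -m pendant '[-0.26,0.21,0,0,0,-0.99,1,-0.26,0.21,0,0,0,-0.99,1,-0.26,0.21,0,0,0,-0.99,1,-0.26,0.21,0,0,0,-0.99,1,-0.26,0.21,0,0,0,-0.99,1,-0.26,0.21,0,0,0,-0.99,1,-0.26,0.21,0,0,0,-0.99,1,-0.26,0.21,0,0,0,-0.99,1,-0.26,0.21,0,0,0,-0.99,1,-0.26,0.21,0,0,0,-0.99,1,-0.26,0.21,0,0,0,-0.99,1,-0.26,0.21,0,0,0,-0.99,1]' && python3 -m pendant '[-0.26,0.21,0,0,0,-0.99,1,-0.26,0.21,0,0,0,-0.99,1,-0.26,0.21,0,0,0,-0.99,1,-0.26,0.21,0,0,0,-0.99,1,-0.26,0.21,0,0,0,-0.99,1,-0.26,0.21,0,0,0,-0.99,1,-0.26,0.21,0,0,0,-0.99,1,-0.26,0.21,0,0,0,-0.99,1,0,0,0,0,0,0,1]'
python3 - <<'E'
from h import *
im=capture("wrist"); cv2.imwrite("pics/w5.png",im[...,::-1])
P=[(t,[(round(r["score"],2),np.round(r["location"],1)) for r in pinpoint("wrist",t)[:3]],z) for t,z in [("divided_tray_tongue",105),("base_tray_lip",47)]]
M=cur()
for t,l,z in P:
    print(t,[(s,q.tolist(),np.round(ray("wrist",q,z)[:2],1).tolist()) for s,q in l])
E
```

```text
time: 11.6
tool_pos: [403.8, 195.9, 73.7]
tcp_rot: [-3.141, 0.002, 0.525]
contact_force: [0.7, -0.2, -1.7]
grip_width: 55.5
finger_force: 30.0
time: 12.8
tool_pos: [405.3, 79.1, 73.8]
tcp_rot: [-3.139, 0.001, 1.354]
contact_force: [0.3, 0.2, -2.2]
grip_width: 56.1
finger_force: 30.0
time: 14.0
tool_pos: [492.7, 1.4, 73.5]
tcp_rot: [-3.14, -0.002, 2.183]
contact_force: [-0.6, -0.7, -2.1]
grip_width: 55.9
finger_force: 30.0
time: 14.9
tool_pos: [572.5, -1.4, 73.3]
tcp_rot: [-3.141, -0.002, 2.734]
contact_force: [-1.7, 0.2, -2.0]
grip_width: 55.4
finger_force: 30.0
divided_tray_tongue []
base_tray_lip [(0.8, [327.5, 121.7], [499.4, 35.0])]
```

View pics/w5.png

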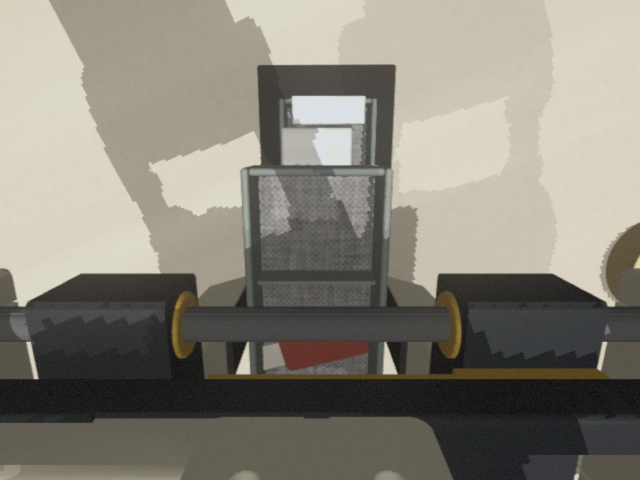

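Run:
```python
from h import *
M=cur();Mi=np.linalg.inv(M)
for n,q,z in [("lipC",(328,124),51),("lipL",(291,124),51),("lipR",(365,124),51),("tongueTip",(316.5,127),103.8),("tonL",(281.5,127),103.8),("tonR",(351.5,127),103.8),("matTL",(258,66),4),("matTR",(395,66),4),("matL",(262,160),4),("matR",(393,160),4),("rimL",(242,170),128),("rimR",(392,170),128),("part",(317,281),114)]:
    X=ray("wrist",q,z); print(n,np.round(X[:2],1),np.round((Mi@np.r_[X,1])[:2],1))
```

```text
lipC [500.8  34.6] [79.1  5.1]
lipL [492.8  16. ] [ 79.1 -15.2]
lipR [508.9  53.2] [79.1 25.4]
tongueTip [502.5  27. ] [74.6 -1.3]
tonL [496.8  13.7] [ 74.6 -15.7]
tonR [508.3  40.3] [74.6 13.2]
matTL [447.8   9.6] [117.6 -39. ]
matTR [482.9  90.6] [117.7  49.4]
matL [502.3 -13.5] [ 58.4 -38.4]
matR [537.9  68.7] [58.5 51.1]
rimL [506.7  -4.2] [ 58.4 -28.2]
rimR [528.3  45.6] [58.5 26.1]
part [561.1   1.9] [10.9 -1. ]
```

```bash
python3 -m pendant '[-0.16,0.25,0,0,0,-0.2,1, 0,0,0,0,-1,0,1, 0,0,0,0,-1,0,1, 0.1,0,0.71,0,0,0,1, 0.1,0,0.71,0,0,0,1, 0,0,0,0,0,0,1, 0,0,0,0,0,0,1]'
python3 - <<'E'
from h import *
im=capture("wrist"); cv2.imwrite("pics/w6.png",im[60:300,180:460][...,::-1]); o=get_obs(); print(o["tool_pos"],np.degrees(o["tcp_rot"]),o["contact_force"])
E
```

```text
time: 15.75
tool_pos: [580.1, 3.5, 32.0]
tcp_rot: [-3.141, 0.139, 2.747]
contact_force: [-0.4, -0.2, -1.6]
grip_width: 56.0
finger_force: 30.0
[580.63393665   3.42762376  32.62058509] [179.98181266   8.06753348 157.41440922] [ 0.45310274 -0.05487493 -1.46507819]
```

View pics/w6.png

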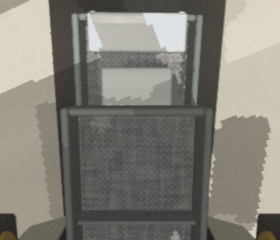

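Run:
```python
from h import *
M=cur();yaw=np.radians(157.4);u=np.array([np.cos(yaw),np.sin(yaw)]);v=np.array([np.sin(yaw),-np.cos(yaw)])
p0=M[:2,3]; print(M[:3,3])
for n,q,z in [("lip",(318,111),51),("lipL",(269,111),51),("lipR",(367,111),51),("tip",(316.5,128),52),("tL",(281,128),52),("tR",(352,128),52),("rimL",(242,168),77),("rimR",(392,168),77)]:
    X=ray("wrist",q,z)[:2]-p0; print(n,round(X@u,1),round(X@v,1))
```

```text
[580.63393665   3.42762376  32.62058509]
lip 84.3 -0.7
lipL 84.3 -20.7
lipR 84.4 19.4
tip 77.7 -1.3
tL 77.7 -16.0
tR 77.8 13.4
rimL 66.0 -28.3
rimR 66.1 26.1
```

```bash
python3 -m pendant '[0.03,0,0.2,0,0,0,1, 0,0,0,0,0,0,1]'; python3 -m pendant '[0.007,0,0.05,0,0,0,1,0,0,0,0,0,0,1]'; python3 -m pendant '[0.007,0,0.05,0,0,0,1,0,0,0,0,0,0,1]'
python3 - <<'E'
from h import *
im=capture("wrist"); g=cv2.cvtColor(im,cv2.COLOR_RGB2GRAY).astype(int)
np.save("w7.npy",im)
for r in (185,200,215): print(r,g[r,230:262].tolist(),g[r,372:402].tolist())
o=get_obs(); print(o["tool_pos"],np.degrees(o["tcp_rot"]),o["contact_force"])
E
```

```text
time: 16.0
tool_pos: [579.9, 3.4, 25.7]
tcp_rot: [-3.142, 0.14, 2.747]
contact_force: [-1.0, 0.1, -1.1]
grip_width: 55.6
finger_force: 30.0
time: 16.2
tool_pos: [579.8, 3.4, 24.2]
tcp_rot: [-3.142, 0.14, 2.747]
contact_force: [-0.3, -0.5, -1.5]
grip_width: 55.9
finger_force: 30.0
time: 16.4
tool_pos: [579.7, 3.4, 22.6]
tcp_rot: [-3.141, 0.139, 2.747]
contact_force: [-0.8, -0.0, -2.0]
grip_width: 56.0
finger_force: 30.0
185 [131, 132, 131, 120, 84, 51, 53, 48, 47, 46, 58, 82, 105, 109, 113, 109, 101, 89, 69, 62, 60, 61, 61, 64, 59, 59, 62, 61, 74, 90, 89, 86] [92, 92, 84, 66, 61, 63, 59, 62, 62, 64, 62, 66, 69, 75, 89, 93, 94, 93, 92, 82, 64, 51, 49, 49, 44, 64, 115, 171, 192, 196]
200 [132, 135, 132, 131, 119, 81, 47, 46, 47, 48, 45, 68, 97, 104, 113, 112, 109, 100, 89, 72, 62, 62, 60, 63, 56, 60, 60, 59, 61, 81, 94, 88] [99, 92, 68, 59, 65, 62, 62, 59, 60, 61, 61, 65, 71, 86, 89, 94, 92, 88, 89, 72, 53, 46, 49, 46, 56, 96, 126, 129, 131, 132]
215 [130, 129, 130, 132, 132, 119, 94, 53, 45, 46, 44, 49, 61, 81, 89, 90, 93, 88, 83, 78, 61, 63, 60, 58, 61, 59, 56, 57, 62, 67, 82, 91] [88, 77, 61, 59, 60, 59, 61, 60, 62, 59, 59, 66, 86, 88, 93, 96, 90, 88, 77, 50, 44, 47, 49, 93, 158, 192, 183, 145, 134, 132]
[579.75533592   3.39667291  22.63462516] [-179.99261383    7.99367818  157.41707677] [-0.42373108 -0.48125211 -1.78490031]
```

```bash
python3 -m pendant '[0.14,0,-0.02,0,0,0,1, 0.14,0,-0.02,0,0,0,1,0,0,0,0,0,0,1]'; python3 -m pendant '[0.14,0,-0.02,0,0,0,1,0,0,0,0,0,0,1]'
python3 - <<'E'
from h import *
im=capture("wrist"); np.save("w8.npy",im); cv2.imwrite("pics/w8.png",cv2.resize(im[80:230,220:420],(800,600))[...,::-1]); o=get_obs(); print(o["tool_pos"],np.degrees(o["tcp_rot"]),o["contact_force"])
E
```

```text
time: 16.75
tool_pos: [571.1, 7.0, 22.6]
tcp_rot: [-3.141, 0.139, 2.748]
contact_force: [0.4, 0.9, -1.3]
grip_width: 56.3
finger_force: 30.0
time: 16.95
tool_pos: [567.5, 8.5, 22.7]
tcp_rot: [-3.141, 0.139, 2.748]
contact_force: [-0.1, 1.1, -2.1]
grip_width: 55.7
finger_force: 30.0
[567.81170787   8.42218717  22.73560845] [-179.9906495     7.99320478  157.43327307] [ 0.70533414 -0.24485986 -1.11612541]
```

View pics/w8.png

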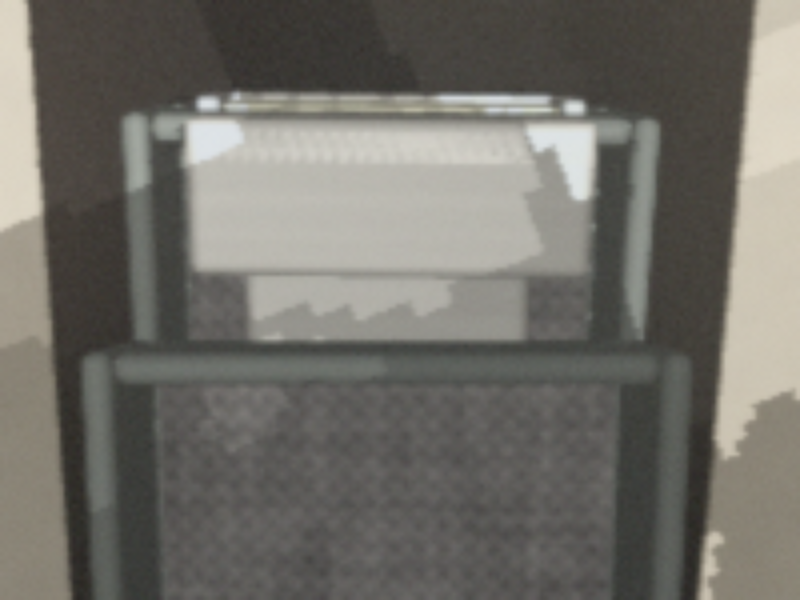

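```bash
python3 -m pendant '[0.033,0,0.069,0,0.5,0,1, 0.034,0,0.067,0,0.5,0,1,0,0,0,0,0,0,1]'; python3 -m pendant '[0.035,0,0.068,0,0.5,0,1, 0.036,0,0.069,0,0.5,0,1,0,0,0,0,0,0,1]'
```

```text
time: 17.3
tool_pos: [567.3, 8.6, 18.3]
tcp_rot: [3.141, 0.07, 2.747]
contact_force: [-0.1, 1.2, -1.9]
grip_width: 55.7
finger_force: 30.0
time: 17.6
tool_pos: [565.5, 9.3, 14.1]
tcp_rot: [3.142, 0.001, 2.747]
contact_force: [0.8, 0.7, 0.3]
grip_width: 55.7
finger_force: 30.0
```

```bash
python3 -m pendant '[0,0,0.02,0,0,0,1, 0,0,0,0,0,0,1]'; python3 -m pendant '[0,0,0,0,0,0,-1, 0,0,0,0,0,0,-1, 0,0,0,0,0,0,-1, 0,0,0,0,0,0,-1,0,0,0,0,0,0,-1, 0,0,-1,0,0,0,-1,0,0,-1,0,0,0,-1,0,0,-1,0,0,0,-1,0,0,0,0,0,0,-1]'
python3 - <<'E'
from h import *
im=capture("wrist"); np.save("w9.npy",im); cv2.imwrite("pics/w9.png",im[60:360,180:480][...,::-1])
P=[(t,[(round(r["score"],2),np.round(r["location"],1)) for r in pinpoint("wrist",t)[:2]],z) for t,z in [("divided_tray_tongue",42),("base_tray_lip",47),("divided_tray",32),("divided_tray_lip",75)]]
capture("scene")
Q=[(t,[(round(r["score"],2),np.round(r["location"],1)) for r in pinpoint("scene",t)[:2]],z) for t,z in [("divided_tray",32),("divided_tray_lip",75)]]
M=cur();yaw=np.radians(157.4);u=np.array([np.cos(yaw),np.sin(yaw)]);v=np.array([np.sin(yaw),-np.cos(yaw)])
for n,PP in (("wrist",P),("scene",Q)):
  for t,l,z in PP:
    for s,q in l: X=ray(n,q,z)[:2]-np.array([539.5,20.5]); print(n,t,s,np.round(ray(n,q,z)[:2],1),round(-X@u,1),round(X@v,1))
print(M[:3,3])
E
```

```text
time: 17.8
tool_pos: [565.4, 9.5, 14.1]
tcp_rot: [3.142, 0.002, 2.748]
contact_force: [0.8, -0.7, 2.0]
grip_width: 55.8
finger_force: 30.0
time: 18.7
tool_pos: [567.6, 9.3, 107.8]
tcp_rot: [3.139, 0.008, 2.748]
contact_force: [-0.5, -0.6, 0.9]
grip_width: 91.9
finger_force: 0.0
wrist divided_tray_tongue 0.67 [493.2  38.4] -49.6 -1.3
wrist base_tray_lip 0.64 [496.   34.6] -45.6 -3.7
wrist divided_tray 0.95 [560.2   7.8] 24.0 -3.8
scene divided_tray 0.65 [561.8   5.7] 26.2 -5.1
scene divided_tray_lip 0.98 [606.6  -0.9] 70.2 6.0
[564.36847624   9.65930639 102.56819499]
```

View pics/w9.png

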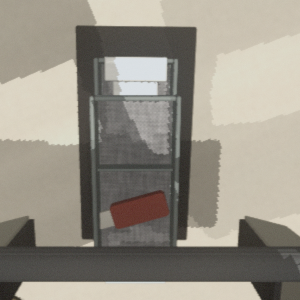

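Run:
```python
from h import *
im=np.load("w9.npy"); cv2.imwrite("pics/w9b.png",cv2.resize(im[110:260,250:400],(600,600),interpolation=cv2.INTER_CUBIC)[...,::-1])
M=cur();yaw=np.radians(157.4);u=np.array([np.cos(yaw),np.sin(yaw)]);v=np.array([np.sin(yaw),-np.cos(yaw)])
for n,q,z in [("lip",(316,141),51),("wall",(316,156),68),("wallin",(316,159),68),("rimfarL",(270.5,158),68),("rimfarR",(362.5,158),68),("part",(316,227),54)]:
    X=ray("wrist",q,z)[:2]-M[:2,3]; print(n,round(X@u,1),round(X@v,1))
```

```text
lip 70.8 -1.6
wall 61.9 -1.5
wallin 60.1 -1.5
rimfarL 60.7 -28.4
rimfarR 60.7 25.9
part 16.3 -1.5
```

View pics/w9b.png

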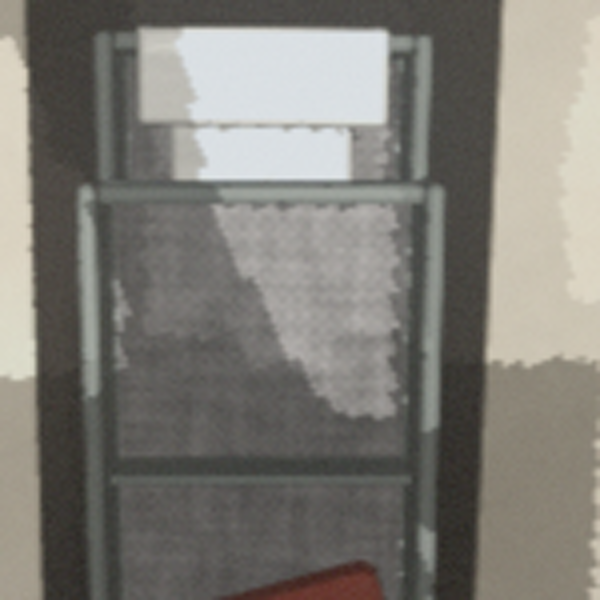

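Run:
```python
from h import *
A=down(564.4,9.7,104,157.4);B=down(446,-238,100,-33.7)
rel=(np.linalg.inv(A)@B)[:3,3]; n=49; a=191.1/n
G=sum(Ro.from_euler("z",a*k,degrees=True).as_matrix() for k in range(n))
d=np.linalg.solve(G,rel); print(d/30,a/4)
p=A[:3,3].copy();R=A[:3,:3]
for k in range(n):
    p=p+R@d; R=R@Ro.from_euler("z",a,degrees=True).as_matrix()
    if k%8==0: print(p.round())
```

```text
[-0.31284539  0.0035619   0.00272109] 0.975
[573.   6. 104.]
[630. -41. 103.]
[ 655. -111.  103.]
[ 640. -184.  102.]
[ 589. -238.  101.]
[ 517. -258.  101.]
[ 446. -238.  100.]
```

```bash
python3 -m pendant '[-0.31,0,0,0,0,0.97,-1,-0.31,0,0,0,0,0.97,-1,-0.31,0,0,0,0,0.97,-1,-0.31,0,0,0,0,0.97,-1,-0.31,0,0,0,0,0.97,-1,-0.31,0,0,0,0,0.97,-1,-0.31,0,0,0,0,0.97,-1,-0.31,0,0,0,0,0.97,-1,-0.31,0,0,0,0,0.97,-1,-0.31,0,0,0,0,0.97,-1,-0.31,0,0,0,0,0.97,-1,-0.31,0,0,0,0,0.97,-1]' && python3 -m pendant '[-0.31,0,0,0,0,0.97,-1,-0.31,0,0,0,0,0.97,-1,-0.31,0,0,0,0,0.97,-1,-0.31,0,0,0,0,0.97,-1,-0.31,0,0,0,0,0.97,-1,-0.31,0,0,0,0,0.97,-1,-0.31,0,0,0,0,0.97,-1,-0.31,0,0,0,0,0.97,-1,-0.31,0,0,0,0,0.97,-1,-0.31,0,0,0,0,0.97,-1,-0.31,0,0,0,0,0.97,-1,-0.31,0,0,0,0,0.97,-1]' && python3 -m pendant '[-0.31,0,0,0,0,0.97,-1,-0.31,0,0,0,0,0.97,-1,-0.31,0,0,0,0,0.97,-1,-0.31,0,0,0,0,0.97,-1,-0.31,0,0,0,0,0.97,-1,-0.31,0,0,0,0,0.97,-1,-0.31,0,0,0,0,0.97,-1,-0.31,0,0,0,0,0.97,-1,-0.31,0,0,0,0,0.97,-1,-0.31,0,0,0,0,0.97,-1,-0.31,0,0,0,0,0.97,-1,-0.31,0,0,0,0,0.97,-1]' && python3 -m pendant '[-0.31,0,0,0,0,0.97,-1,-0.31,0,0,0,0,0.97,-1,-0.31,0,0,0,0,0.97,-1,-0.31,0,0,0,0,0.97,-1,-0.31,0,0,0,0,0.97,-1,-0.31,0,0,0,0,0.97,-1,-0.31,0,0,0,0,0.97,-1,-0.31,0,0,0,0,0.97,-1,-0.31,0,0,0,0,0.97,-1,-0.31,0,0,0,0,0.97,-1,-0.31,0,0,0,0,0.97,-1,-0.31,0,0,0,0,0.97,-1]' && python3 -m pendant '[-0.31,0,0,0,0,0.97,-1,0,0,0,0,0,0,-1]'
cat >> h.py <<'E'
def see(n,lst):
    P=[(t,[(round(r["score"],2),np.round(r["location"],1)) for r in pinpoint(n,t)[:2]],z) for t,z in lst]
    for t,l,z in P: print(n,t,[(s,q.tolist(),np.round(ray(n,q,z)[:2],1).tolist()) for s,q in l])
E
python3 - <<'E'
from h import *
im=capture("wrist"); np.save("w10.npy",im)
R=[r for r in regions_of("wrist","plain_tray")]
see("wrist",[("plain_tray_tongue",12),("plain_tray",0),("divided_tray_lip",43)])
for r in R[:2]:
    p=np.argwhere(r["pixels"]); print(r["score"],p.min(0),p.max(0)); 
    for row in range(p[:,0].min(),p[:,0].max(),12):
        c=p[p[:,0]==row][:,1]; print(row,c.min(),c.max(),end="; ")
o=get_obs(); print(o["tool_pos"],o["tcp_rot"],o["time"])
E
```

```text
time: 20.3
tool_pos: [643.1, -65.9, 102.8]
tcp_rot: [-3.141, -0.001, 1.932]
contact_force: [0.8, 0.1, 0.1]
grip_width: 91.9
finger_force: 0.0
time: 21.5
tool_pos: [641.9, -174.6, 102.8]
tcp_rot: [-3.14, 0.0, 1.119]
contact_force: [0.2, -0.5, 0.6]
grip_width: 92.0
finger_force: 0.0
time: 22.7
tool_pos: [562.2, -248.4, 102.9]
tcp_rot: [-3.141, 0.001, 0.307]
contact_force: [0.6, -0.0, 0.6]
grip_width: 91.5
finger_force: 0.0
time: 23.9
tool_pos: [453.8, -241.2, 103.1]
tcp_rot: [-3.142, 0.001, -0.506]
contact_force: [0.7, 0.7, -0.5]
grip_width: 91.6
finger_force: 0.0
time: 24.1
tool_pos: [445.3, -236.3, 103.2]
tcp_rot: [-3.142, 0.002, -0.571]
contact_force: [-0.2, -0.1, -0.1]
grip_width: 91.6
finger_force: 0.0
wrist plain_tray_tongue [(0.73, [316.5, 123.4], [516.2, -283.7])]
wrist plain_tray [(0.96, [317.6, 223.7], [451.5, -243.4])]
wrist divided_tray_lip []
0.71 [127 277] [305 360]
127 299 337; 139 298 338; 151 277 359; 163 277 359; 175 278 358; 187 278 358; 199 278 358; 211 279 357; 223 279 357; 235 279 357; 247 280 356; 259 280 357; 271 280 356; 283 280 355; 295 281 355; [ 446.65801882 -237.18701023  103.50839159] [ 3.14154832e+00 -2.23112722e-04 -5.69636440e-01] 24.35
```

Run:
```python
from h import *
M=cur();Mi=np.linalg.inv(M)
for q,z in [((318,126.5),12),((318,150.5),36),((318,123.4),10)]: print((Mi@np.r_[ray("wrist",q,z),1])[:2].round(1))
```

```text
[81.5  2.7]
[64.8  2.6]
[83.8  2.7]
```

```bash
python3 -m pendant '[0.18,0.11,0.5,0,0,0,-1, 0,0,1,0,0,0,-1, 0,0,1,0,0,0,-1, 0,0,0.8,0,0,0,-1, 0,0,0.5,0,0,0,-1, 0,0,0.28,0,0,0,-1, 0,0,0,0,0,0,-1]' && python3 -m pendant '[0,0,0,0,0,0,1, 0,0,0,0,0,0,1, 0,0,0,0,0,0,1, 0,0,0,0,0,0,1, 0,0,0,0,0,0,1, 0,0,0,0,0,0,1, 0,0,0,0,0,0,1]'
```

```text
time: 25.05
tool_pos: [448.7, -242.4, -19.7]
tcp_rot: [-3.142, 0.002, -0.57]
contact_force: [-0.7, -0.4, 0.0]
grip_width: 91.7
finger_force: 0.0
time: 25.75
tool_pos: [449.3, -242.7, -18.4]
tcp_rot: [-3.142, -0.001, -0.571]
contact_force: [-0.8, 1.1, 5.2]
grip_width: 55.8
finger_force: 30.0
```

```bash
python3 - <<'E'
from h import *
A=down(449,-242.5,108,-32.7);B=down(532,22.5,108,-22.6)
print(step(A,B,11))
E
python3 -m pendant '[0,0,-0.4,0,0,0,1, 0,0,-0.8,0,0,0,1, 0,0,-1,0,0,0,1, 0,0,-1,0,0,0,1, 0,0,-0.8,0,0,0,1, 0,0,-0.25,0,0,0,1]'
```

```text
[-0.157, -0.828, -0.0, -0.0, 0.0, -0.23]
time: 26.35
tool_pos: [450.0, -243.5, 111.6]
tcp_rot: [3.141, -0.005, -0.571]
contact_force: [0.4, 0.4, -3.1]
grip_width: 55.6
finger_force: 30.0
```

```bash
python3 -m pendant '[-0.16,-0.83,0,0,0,-0.23,1,-0.16,-0.83,0,0,0,-0.23,1,-0.16,-0.83,0,0,0,-0.23,1,-0.16,-0.83,0,0,0,-0.23,1,-0.16,-0.83,0,0,0,-0.23,1,-0.16,-0.83,0,0,0,-0.23,1,-0.16,-0.83,0,0,0,-0.23,1,-0.16,-0.83,0,0,0,-0.23,1,-0.16,-0.83,0,0,0,-0.23,1,-0.16,-0.83,0,0,0,-0.23,1,-0.16,-0.83,0,0,0,-0.23,1,0,0,0,0,0,0,1]'
python3 - <<'E'
from h import *
im=capture("wrist"); np.save("w11.npy",im); 
R={t:regions_of("wrist",t)[:2] for t in("divided_tray","plain_tray","base_tray")}
see("wrist",[("divided_tray_lip",75),("plain_tray_tongue",139),("divided_tray",32)])
for t in R:
  for r in R[t]:
    p=np.argwhere(r["pixels"]); print(t,r["score"],p.min(0),p.max(0))
    for row in range(p[:,0].min(),p[:,0].max(),8):
        c=p[p[:,0]==row][:,1]
        if len(c): print(row,c.min(),c.max(),end="; ")
    print()
g=cv2.cvtColor(im,cv2.COLOR_RGB2GRAY).astype(int)
print("col316",g[60:190,316].tolist())
o=get_obs(); print(o["tool_pos"],o["tcp_rot"],o["time"])
E
```

```text
time: 27.55
tool_pos: [530.9, 26.0, 107.8]
tcp_rot: [-3.142, 0.002, -0.391]
contact_force: [0.1, -0.1, -1.7]
grip_width: 55.7
finger_force: 30.0
wrist divided_tray_lip [(0.93, [320.0, 117.3], [606.5, -12.7])]
wrist plain_tray_tongue [(0.6, [315.4, 128.4], [599.0, -6.8])]
wrist divided_tray []
divided_tray 0.68 [ 86 273] [165 369]
86 291 307; 94 273 368; 102 273 368; 110 274 367; 118 274 367; 126 274 367; 134 274 367; 142 273 367; 150 274 366; 158 274 366; 
plain_tray 0.88 [128 241] [373 393]
128 284 349; 136 281 352; 144 281 352; 152 282 351; 160 282 350; 168 244 389; 176 241 392; 184 242 392; 192 241 392; 200 242 391; 208 242 392; 216 243 390; 224 243 389; 232 243 388; 240 245 388; 248 245 388; 256 244 388; 264 245 388; 272 245 388; 280 247 386; 288 247 387; 296 247 387; 304 247 386; 344 249 382; 352 249 384; 360 250 383; 368 251 383; 
base_tray 0.78 [101 261] [165 381]
101 263 271; 109 262 381; 117 262 380; 125 262 379; 133 261 379; 141 262 379; 149 262 379; 157 263 378; 
col316 [216, 217, 216, 218, 219, 218, 217, 218, 217, 218, 217, 216, 217, 218, 219, 216, 216, 217, 215, 215, 215, 215, 214, 214, 215, 213, 209, 182, 215, 221, 221, 221, 222, 220, 220, 222, 220, 222, 221, 221, 223, 221, 221, 220, 221, 221, 221, 220, 221, 222, 222, 221, 221, 221, 216, 171, 123, 149, 147, 143, 148, 162, 164, 163, 159, 168, 168, 142, 185, 212, 220, 220, 221, 222, 221, 221, 221, 221, 221, 222, 221, 220, 222, 220, 222, 220, 220, 220, 221, 221, 221, 221, 221, 220, 220, 220, 220, 220, 221, 220, 220, 220, 220, 219, 207, 175, 98, 79, 85, 119, 147, 155, 161, 158, 148, 133, 110, 151, 157, 155, 115, 110, 107, 102, 103, 109, 116, 117, 109, 100]
[531.13488     22.64292404 108.58736357] [ 3.14127848e+00  2.51810251e-04 -3.95433314e-01] 27.9
```

Run:
```python
from h import *
M=cur();Mi=np.linalg.inv(M);print(M[:3,3],np.degrees(get_obs()["tcp_rot"][2]))
for n,q,z in [("lip",(320.5,114.5),79),("tip",(316.5,127.5),139),("dR1L",(273,96),68),("dR1R",(368.5,96),68),("dR2L",(274,158),68),("dR2R",(366.5,158),68),("rimL",(241.5,180),163),("rimR",(392.5,180),163),("matbaseL",(262,117),40),("baseR",(380,117),40)]:
    print(n,(Mi@np.r_[ray("wrist",q,z),1])[:2].round(1))
```

```text
[531.13488     22.64292404 108.58736357] -22.6566599697293
lip [84.4  3.8]
tip [74.3  1.5]
dR1L [ 95.5 -23.8]
dR1R [95.5 31.8]
dR2L [ 60.2 -24.2]
dR2R [60.3 31.9]
rimL [ 54.8 -25.7]
rimR [54.9 29.1]
matbaseL [ 86.  -34.5]
baseR [86.1 43.6]
```

```bash
python3 -m pendant '[0.03,0.075,0,0,0,0,1, 0,0,0,0,-1,0,1, 0,0,0,0,-1,0,1, 0.123,0,0.876,0,0,0,1, 0.123,0,0.876,0,0,0,1, 0,0,0,0,0,0,1, 0,0,0,0,0,0,1]'
python3 - <<'E'
from h import *
im=capture("wrist"); np.save("w12.npy",im); g=cv2.cvtColor(im,cv2.COLOR_RGB2GRAY).astype(int)
print("col316",g[80:180,316].tolist())
R=regions_of("wrist","plain_tray")[:1]+regions_of("wrist","divided_tray")[:1]
for r in R:
    p=np.argwhere(r["pixels"]); print(r["score"],p.min(0),p.max(0))
    for row in range(p[:,0].min(),200,6):
        c=p[p[:,0]==row][:,1]
        if len(c): print(row,c.min(),c.max(),end="; ")
    print()
print(get_obs()["tool_pos"])
E
```

```text
time: 28.6
tool_pos: [531.3, 20.7, 55.9]
tcp_rot: [3.141, 0.14, -0.395]
contact_force: [-0.8, 0.0, -0.8]
grip_width: 56.2
finger_force: 30.0
col316 [161, 174, 185, 182, 186, 181, 182, 197, 202, 200, 194, 183, 182, 183, 182, 181, 180, 180, 183, 180, 183, 180, 180, 179, 178, 179, 181, 178, 179, 180, 178, 178, 177, 176, 176, 178, 177, 169, 148, 126, 110, 104, 96, 92, 94, 98, 100, 102, 139, 159, 169, 174, 174, 177, 176, 179, 178, 178, 180, 181, 180, 179, 179, 176, 178, 179, 179, 180, 177, 176, 172, 173, 174, 176, 175, 175, 174, 159, 148, 147, 146, 146, 148, 148, 146, 140, 85, 66, 72, 89, 102, 109, 101, 97, 84, 79, 77, 102, 108, 109]
0.91 [127 240] [374 392]
127 305 305; 133 282 352; 139 282 352; 145 282 353; 151 282 352; 157 283 351; 163 282 351; 169 242 390; 175 240 392; 181 241 392; 187 241 392; 193 242 391; 199 243 390; 
0.71 [ 77 246] [165 379]
77 265 269; 83 246 378; 89 246 378; 95 246 378; 101 246 378; 107 247 378; 113 247 378; 119 248 376; 125 248 376; 131 248 375; 137 249 375; 143 248 375; 149 249 374; 155 250 374; 161 250 374; 
[532.31297746  20.81683348  57.12333924]
```

Run:
```python
from h import *
M=cur();yaw=np.radians(-22.65);u=np.array([np.cos(yaw),np.sin(yaw)]);v=np.array([np.sin(yaw),-np.cos(yaw)]);print(M[:3,3])
for n,q,z in [("lip",(313,118.5),79),("tip",(317,128),77),("tL",(281.5,135),77),("tR",(352.5,135),77),("dL",(246,95),68),("dR",(378.5,95),68),("dL",(249.5,150),68),("dR",(374.5,150),68),("rimL",(240.5,181),102),("rimR",(392.5,181),102)]:
    X=ray("wrist",q,z)[:2]-M[:2,3];print(n,round(X@u,1),round(X@v,1))
g=cv2.cvtColor(np.load("w12.npy"),cv2.COLOR_RGB2GRAY).astype(int); print(g[105,240:300].tolist(),g[105,330:385].tolist())
```

```text
[532.31297746  20.81683348  57.12333924]
lip 81.4 -0.0
tip 77.5 1.6
tL 74.7 -13.1
tR 74.8 16.4
dL 90.1 -28.4
dR 90.2 27.6
dL 67.3 -28.4
dR 67.4 27.3
rimL 61.0 -26.5
rimR 61.1 29.4
[73, 73, 75, 73, 70, 72, 78, 94, 98, 100, 99, 93, 90, 78, 73, 73, 77, 74, 78, 73, 78, 102, 131, 143, 150, 150, 146, 149, 147, 147, 147, 149, 144, 149, 149, 150, 146, 147, 148, 148, 146, 150, 150, 149, 149, 162, 177, 178, 177, 177, 178, 179, 177, 178, 179, 178, 178, 177, 178, 179] [181, 181, 179, 180, 179, 179, 181, 180, 181, 179, 179, 180, 180, 180, 179, 180, 180, 181, 180, 182, 178, 181, 179, 181, 180, 179, 179, 180, 180, 175, 161, 131, 99, 92, 79, 71, 69, 68, 69, 68, 71, 88, 101, 109, 112, 112, 105, 84, 61, 60, 54, 60, 57, 59, 55]
```

```bash
python3 -m pendant '[-0.02,-0.07,0,0,0,0,1, 0.012,0,0.08,0,0,0,1, 0,0,0,0,0,0,1]'; python3 -m pendant '[0.012,0,0.08,0,0,0,1,0,0,0,0,0,0,1]'
python3 - <<'E'
from h import *
im=capture("wrist"); np.save("w13.npy",im); g=cv2.cvtColor(im,cv2.COLOR_RGB2GRAY).astype(int)
print("col",g[100:150,310].tolist())
print(g[102,245:285].tolist(),g[102,345:395].tolist());print(g[145,270:295].tolist(),g[145,340:365].tolist())
o=[get_obs() for _ in range(3)]; print([x["tool_pos"].round(1) for x in o],o[0]["contact_force"],camera_model("wrist")["pose"][2][3])
E
```

```text
time: 29.05
tool_pos: [531.5, 23.3, 53.4]
tcp_rot: [3.142, 0.139, -0.394]
contact_force: [-0.6, 0.3, -2.3]
grip_width: 55.7
finger_force: 30.0
time: 29.25
tool_pos: [531.4, 23.2, 50.5]
tcp_rot: [3.141, 0.14, -0.394]
contact_force: [0.7, -0.3, -2.4]
grip_width: 55.7
finger_force: 30.0
col [183, 181, 179, 178, 178, 180, 181, 180, 179, 179, 177, 180, 179, 177, 177, 176, 157, 135, 109, 111, 113, 110, 107, 105, 95, 96, 92, 95, 138, 158, 170, 174, 174, 177, 177, 178, 178, 178, 181, 180, 181, 177, 180, 177, 178, 177, 176, 177, 176, 175]
[73, 72, 74, 70, 79, 91, 96, 100, 102, 99, 90, 82, 75, 79, 74, 77, 77, 77, 78, 89, 109, 128, 141, 148, 150, 150, 149, 151, 151, 150, 148, 149, 149, 150, 148, 149, 148, 147, 151, 164] [182, 180, 182, 179, 179, 181, 182, 181, 181, 181, 181, 181, 181, 181, 182, 181, 181, 181, 182, 182, 182, 180, 174, 159, 134, 105, 71, 70, 71, 70, 68, 68, 72, 77, 91, 103, 109, 112, 113, 103, 85, 60, 54, 54, 58, 57, 58, 57, 60, 61]
[96, 93, 97, 102, 98, 94, 90, 95, 98, 97, 97, 108, 132, 143, 148, 148, 149, 149, 150, 148, 150, 149, 149, 149, 149] [180, 181, 182, 180, 181, 183, 182, 181, 180, 178, 168, 146, 120, 132, 148, 155, 166, 167, 169, 170, 171, 164, 151, 148, 146]
[array([531.4,  23.2,  50.6]), array([531.4,  23.2,  50.6]), array([531.4,  23.2,  50.6])] [-1.01541455 -0.09715785 -1.69498543] 230.94110162554745
```

```bash
python3 -m pendant '[0.13,0,-0.018,0,0,0,1, 0.13,0,-0.018,0,0,0,1,0,0,0,0,0,0,1]'; python3 -m pendant '[0.14,0,-0.02,0,0,0,1,0,0,0,0,0,0,1]'
python3 - <<'E'
from h import *
im=capture("wrist"); np.save("w14.npy",im); g=cv2.cvtColor(im,cv2.COLOR_RGB2GRAY).astype(int)
print("col",g[100:180,312].tolist())
print(g[125,250:290].tolist(),g[125,345:385].tolist());print(g[155,270:300].tolist(),g[155,335:365].tolist())
o=get_obs();print(o["tool_pos"],o["contact_force"])
M=cur();yaw=np.radians(-22.6);u=np.array([np.cos(yaw),np.sin(yaw)])
for r in (140,145,150,155): print(r,round((ray("wrist",(316,r),79)[:2]-M[:2,3])@u,1))
E
```

```text
time: 29.6
tool_pos: [539.7, 19.8, 50.9]
tcp_rot: [-3.142, 0.139, -0.394]
contact_force: [0.9, -0.5, -1.7]
grip_width: 56.3
finger_force: 30.0
time: 29.8
tool_pos: [543.4, 18.3, 50.9]
tcp_rot: [-3.142, 0.139, -0.394]
contact_force: [0.7, 0.3, -1.3]
grip_width: 55.4
finger_force: 30.0
col [152, 150, 122, 71, 61, 67, 121, 169, 144, 154, 181, 112, 102, 131, 161, 174, 181, 180, 184, 188, 180, 178, 182, 181, 180, 179, 179, 179, 178, 178, 179, 178, 181, 179, 179, 177, 176, 175, 177, 175, 177, 178, 178, 175, 174, 174, 175, 174, 174, 173, 153, 137, 144, 173, 175, 175, 173, 165, 148, 146, 149, 150, 147, 147, 145, 142, 85, 65, 70, 83, 90, 94, 96, 89, 84, 78, 77, 117, 118, 110]
[70, 79, 90, 93, 99, 97, 92, 85, 75, 74, 73, 72, 72, 71, 69, 84, 100, 111, 131, 145, 149, 147, 148, 150, 148, 146, 149, 147, 148, 150, 149, 148, 149, 146, 147, 147, 147, 146, 147, 148] [180, 182, 181, 181, 181, 179, 180, 181, 179, 178, 180, 178, 180, 179, 180, 180, 180, 179, 180, 179, 177, 169, 149, 114, 82, 64, 63, 63, 66, 64, 68, 67, 77, 92, 105, 108, 111, 108, 93, 62]
[93, 91, 89, 93, 91, 89, 87, 91, 91, 96, 95, 101, 124, 138, 143, 144, 142, 143, 144, 143, 142, 143, 145, 143, 145, 143, 144, 143, 143, 146] [179, 179, 176, 176, 179, 174, 173, 174, 175, 177, 178, 178, 178, 179, 174, 158, 135, 96, 83, 85, 87, 91, 88, 82, 82, 86, 87, 92, 87, 81]
[543.00952709  18.43942713  50.79593669] [ 0.02342146  0.56713624 -2.98595422]
140 73.8
145 71.9
150 70.0
155 68.0
```

```bash
python3 -m pendant '[0.03,0,0.069,0,0.5,0,1, 0.032,0,0.067,0,0.5,0,1,0,0,0,0,0,0,1]'; python3 -m pendant '[0.034,0,0.068,0,0.5,0,1, 0.035,0,0.069,0,0.5,0,1,0,0,0,0,0,0,1]'
```

```text
time: 30.15
tool_pos: [543.0, 18.5, 46.5]
tcp_rot: [3.141, 0.071, -0.394]
contact_force: [-0.5, -0.4, -1.5]
grip_width: 56.0
finger_force: 30.0
time: 30.45
tool_pos: [544.9, 17.7, 42.3]
tcp_rot: [3.141, 0.001, -0.394]
contact_force: [-0.3, -0.6, -0.9]
grip_width: 55.8
finger_force: 30.0
```

```bash
python3 -m pendant '[0,0,0.025,0,0,0,1, 0,0,0,0,0,0,1]'
```

```text
time: 30.65
tool_pos: [546.1, 17.2, 41.7]
tcp_rot: [-3.142, 0.0, -0.394]
contact_force: [0.5, -0.4, -0.8]
grip_width: 55.9
finger_force: 30.0
```

```bash
python3 -m pendant '[0,0,0.025,0,0,0,1, 0,0,0,0,0,0,1]'
```

```text
time: 30.85
tool_pos: [546.2, 17.2, 41.6]
tcp_rot: [-3.141, -0.0, -0.394]
contact_force: [-2.1, 0.9, 3.7]
grip_width: 56.0
finger_force: 30.0
```

Contact felt; release, rise and check numerically.

```bash
python3 -m pendant '[0,0,0,0,0,0,-1, 0,0,0,0,0,0,-1, 0,0,0,0,0,0,-1, 0,0,0,0,0,0,-1,0,0,0,0,0,0,-1, 0,0,-0.6,0,0,0,-1,0,0,-1,0,0,0,-1,0,0,-1,0,0,0,-1,-0.5,0,-0.6,0,0,0,-1,-0.5,0,0,0,0,0,-1,0,0,0,0,0,0,-1]'
python3 - <<'E'
from h import *
im=capture("wrist"); np.save("w15.npy",im); g=cv2.cvtColor(im,cv2.COLOR_RGB2GRAY).astype(int)
R={t:regions_of("wrist",t)[:1] for t in("divided_tray","plain_tray")}
M=cur();yaw=np.radians(-22.6);u=np.array([np.cos(yaw),np.sin(yaw)]);v=np.array([np.sin(yaw),-np.cos(yaw)]);print(M[:3,3])
for t,z in (("divided_tray",68),("plain_tray",96)):
  for r in R[t]:
    p=np.argwhere(r["pixels"]); print(t,r["score"],p.min(0),p.max(0))
    for row in range(p[:,0].min(),p[:,0].max(),12):
        c=p[p[:,0]==row][:,1]
        if len(c):
            a=ray("wrist",(c.min()-.5,row),z)[:2]-M[:2,3];b=ray("wrist",(c.max()+.5,row),z)[:2]-M[:2,3]
            print(row,c.min(),c.max(),[round(float(x),1) for x in (a@u,(b-a)@v,(a+b)@v/2)],end="; ")
    print()
print(g[80:200,316].tolist())
E
```

```text
time: 31.95
tool_pos: [517.0, 29.4, 137.5]
tcp_rot: [-3.142, -0.0, -0.393]
contact_force: [-0.4, 1.3, -0.4]
grip_width: 92.1
finger_force: 0.0
[518.43416501  28.67685561 136.57186907]
divided_tray 0.89 [ 70 275] [105 361]
70 313 322 [114.7, 6.4, 2.2]; 82 275 360 [107.5, 55.7, 2.2]; 94 275 360 [100.2, 56.1, 2.2]; 
plain_tray 0.69 [ 97 270] [301 363]
97 294 302 [94.9, 5.2, -9.3]; 109 270 363 [88.3, 55.2, 1.5]; 121 270 363 [81.5, 55.6, 1.5]; 133 270 363 [74.7, 56.1, 1.6]; 145 271 362 [67.8, 55.3, 1.6]; 157 271 362 [60.8, 55.7, 1.6]; 169 272 362 [53.7, 55.5, 1.9]; 181 272 361 [46.4, 55.4, 1.6]; 193 272 361 [39.0, 55.8, 1.6]; 205 273 361 [31.6, 55.6, 1.9]; 217 273 360 [24.0, 55.4, 1.6]; 229 274 360 [16.2, 55.3, 2.0]; 241 274 359 [8.4, 55.1, 1.7]; 253 274 359 [0.4, 55.5, 1.7]; 265 275 359 [-7.7, 55.3, 2.0]; 277 275 358 [-16.0, 55.1, 1.7]; 289 275 358 [-24.4, 55.6, 1.7]; 
[220, 221, 220, 222, 221, 221, 221, 220, 221, 221, 223, 220, 221, 220, 220, 217, 187, 174, 216, 220, 221, 221, 221, 220, 220, 216, 152, 153, 158, 150, 129, 87, 80, 81, 97, 159, 171, 163, 165, 163, 159, 154, 154, 163, 167, 154, 148, 157, 159, 157, 154, 164, 166, 162, 156, 156, 163, 158, 155, 159, 165, 170, 170, 163, 162, 165, 168, 162, 158, 160, 159, 158, 162, 166, 167, 161, 155, 159, 162, 161, 157, 158, 157, 151, 147, 151, 145, 114, 104, 106, 105, 98, 98, 98, 105, 100, 99, 106, 109, 108, 105, 103, 104, 105, 103, 105, 114, 109, 104, 107, 108, 104, 100, 104, 106, 105, 103, 109, 102, 94]
```

Run:
```python
from h import *
M=cur();yaw=np.radians(-22.6);u=np.array([np.cos(yaw),np.sin(yaw)])
f=lambda r,z:round(float((ray("wrist",(316,r),z)[:2]-M[:2,3])@u),1)
print("lip",f(96.5,79),"wall",f(105.8,96),"wall inner",f(114.5,96), "tongue vis", f(98,72))
print(get_obs()["time"],get_obs()["finger_force"])
```

```text
lip 97.3 wall 90.1 wall inner 85.2 tongue vis 97.3
32.1 0.0
```

```bash
python3 -c "
from plant import close_job; print(close_job())"
```

```text
the job is handed in; nothing more can be done
None
```

The job is handed in with both trays stacked; my camera measurements show each one level, tongue under the lip and within about 1.5 mm lengthwise, with the memory stick in its tray, but no verdict came back, and I viewed 12 pictures instead of the 10 allowed.

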